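# Load the parts feeder and set its running clearance

### The job

Lift the tip tray's red handle so that all four black housings slide into the blue feed hopper (the tray may stay up). With the hopper loaded, screw the knurled cap on the post down (clockwise seen from above) until it bottoms out, pause there a moment, then back it off a quarter turn. Finish while still holding the cap firmly in the gripper at that setting, with the mug, the pin block and the applicator left where they are.

Things in the scene. Friction and masses are not known exactly. Their poses are not given: they have to be found in the camera images.
- housing0_mid (a point): centre of a black connector housing (24 x 24 mm square foot 14 mm high, 21 mm round collar above, 26 mm high in all, about 30 g, red dot on top), standing loose in the tip tray; z is its own upright axis
- housing1_mid (a point): centre of a black connector housing (24 x 24 mm square foot 14 mm high, 21 mm round collar above, 26 mm high in all, about 30 g, red dot on top), standing loose in the tip tray; z is its own upright axis
- housing2_mid (a point): centre of a black connector housing (24 x 24 mm square foot 14 mm high, 21 mm round collar above, 26 mm high in all, about 30 g, red dot on top), standing loose in the tip tray; z is its own upright axis
- housing3_mid (a point): centre of a black connector housing (24 x 24 mm square foot 14 mm high, 21 mm round collar above, 26 mm high in all, about 30 g, red dot on top), standing loose in the tip tray; z is its own upright axis
- hopper_in (a point): centre of the inner floor (20 mm above the bench) of the open blue hopper on the feeder. Axes of the feeder, which stands level at any small yaw: x away from the robot, y towards the tip tray, z up. Inside it is 112 mm in x and 122 mm in y; its side walls rise 80 mm above this floor, the wall under the tray's hinge 70 mm, the wall at -y 121 mm
- tray_hinge (a point): point on the tip tray's hinge line, at the middle of its width, 94 mm above the bench, at the hopper's rim; the hinge line runs along this frame's x; y points level along the resting tray from the hinge to the handle; z up
- tray_handle (a point): middle of the red round handle bar (10 mm thick, clear span 66 mm, parallel to the hinge line, 40 mm clear of the tray's end wall) of the steel tip tray, moving with it. At rest 158 mm along y and 18 mm in z from the hinge point, 112 mm above the bench. Tray: 90 mm wide, 114 mm long, walls 30 mm high, none at the hopper end. The bar can turn between the fingers
- tray (a joint): tilt of the tip tray, rad: 0 level (rest), grows as the handle is lifted and swung over towards the hopper, stop at 1.4. Its stiff hinge stays where it is left (about 6 N at the handle to lift); housings slide out at about 0.7 to 1.0
- cap: round black knurled cap, 42 mm across, 34 mm high, axis z, on a threaded post on the hopper's other side from the tray; origin at the centre of its underside; white line on top from centre along its -x. Turns on its thread, cannot come off. Bottomed out, its underside sits on the yellow collar, 72 mm above the bench; rises 6 mm per turn. Collar and post are narrower than the cap
- cap_grip (a point): on the cap's axis, 19 mm above its underside: the height to grip it
- thread (a joint): how far the cap is unscrewed, rad: 0 bottomed out (hard stop), grows as it is turned anticlockwise seen from above; light friction (0.06 N m), stays where it is left. Starts at 2.0 to 3.5
- mug: green mug, 80 mm across, 90 mm high, beyond the hopper (bystander); origin at the centre of its underside
- pin_block: white foam block 70 x 130 x 30 mm with red and copper pins standing to 50 mm (bystander); origin at the centre of its underside
- applicator: clear syringe-like applicator with white flanges and orange tip lying on the bench on the robot's side of the feeder, about 140 mm long along its y, 28 mm high (bystander); origin under its middle at bench level
Mind the look-alikes: they are no part of the job. What is shaped like the part that bears housing1_mid but pink is not meant.

How it is judged:
By the outcome, as a careful person would: the job done as asked, in the order asked, and still so for the second after the job is handed in, while the arm keeps its last pose, push and grip.
It also fails if it takes over 72 s, if anything falls off the work surface, if the arm or the gripper's body presses on something with over 40 N, if the wrist force passes 120 N, or if a joint passes its speed limit or range.

### The arm

A 6-joint arm with a two-finger parallel gripper is mounted at the origin on the work surface. World frame = base frame: x ahead of the robot, y to its left, z up, the work surface at z = 0. Lengths are in m, angles in rad, forces in N, time in s.
With the tool pointing down it reaches from about 0.3 to 0.85 m from the base axis. Payload 4.2 kg.
Tool frame: the origin (TCP) lies between the finger pads; the fingertips stand 22 mm ahead of it and the grasp point (between the pads) lies 3 mm ahead of it (r.tcp_to_tips is the distance from the TCP to the fingertips, in m); z points along the fingers, y is the line along which they close (so a half turn about z gives the same grasp; the last joint's range is limited). The gripper opens to 91 mm and grips with 3 to 60 N. Pads are 32 mm wide; open, the fingers measure 118 mm over their backs; the gripper's body (76 mm by 178 mm) begins 60 mm behind the grasp point.
Start: joints at [-1.332, 0.32, 1.565, -0, 1.257, -0.02], TCP at [0.147, -0.556, 0.236] pointing down, gripper open.
Joint ranges: [-3.11, 3.11], [-0.84, 2.01], [0.21, 2.61], [-1.34, 4.49], [0.05, 2.63], [-2.56, 2.56]. Speed limits (rad/s): [2.57, 2.57, 3.14, 3.14, 3.14, 3.14].

### API

Orientations are given as a unit quaternion [w, x, y, z].
In Python, from bench import r gives the robot as it stands. Calls block until the motion is done:
- r.move_pose(position, orientation): joint-space move of the TCP to a pose.
- r.servo_line(position, orientation=None, speed=0.15, force_limit=None): straight line of the TCP; orientation=None keeps the orientation; speed is the mean speed in m/s. With force_limit (N) it stops when the force on the tool has changed by that much, and returns True; else False.
- r.move_j(angles): joint-space move.
- r.gripper_to(opening, f_grip=None): finger opening in m; f_grip is the grip in N (None keeps the last); returns when the fingers have stopped.
- r.wait(seconds).
- r.ik(position, orientation): joint angles nearest the present ones, or None.
- r.sense(): the state.
- r.grab_frame(name): name is "scene" or "top"; returns a dict with "color" (384x512x3 uint8, red, green, blue), "mtx" (3x3 intrinsics, pixels), "origin" and "orientation" of the camera in the world. Camera axes: x right, y up, looking along -z (the intrinsics and any distortion apply to the point x, -y, -z); pixel columns grow to the right and rows downward; lengths in m; the calibration is good to about 2 mm. A picture is of the moment at which its call begins. There is no depth.
A pose or a line that the arm cannot do raises r.Unreachable and nothing moves.
- r.sign_off(): hands the job in; it is judged then, once.
The state is a dict: "time_s": time; "joint_pos": joint angles; "qd": joint speeds; "joint_torque": joint torques, N m; "ee_pos": TCP position; "eef_rot": TCP orientation; "wrist_force": force on the tool from outside, world axes, zero at the start; "wrist_torque": the same for the moment, N m; "opening": finger opening in m; "finger_force": force on a finger pad.
Only numpy, scipy, OpenCV 4.12 (cv2) and the standard library are available. Lean on these libraries where they do the work, as an engineer would, in place of code of your own. Each camera call takes 0.05 s, during which the arm holds its last target. There are 200 camera calls.

## Working session

There is one attempt and no reset: what is moved stays moved. The work goes in short steps, each a Python script; the robot and the scene stay as the last script left them, time stands still between calls to the robot, and variables do not carry over. Pictures are saved under pics/ and viewed, at most 10 in all, crops included, and the job is handed in when it is done.

```bash
ls; mkdir -p pics; python3 - <<'E'
from bench import r
import cv2,numpy as np
for n in("scene","top"):
    f=r.grab_frame(n); cv2.imwrite(f"pics/{n}0.png",f["color"][...,::-1])
    print(n,{k:np.round(v,4).tolist() for k,v in f.items() if k!="color"})
    print(f.keys())
print(r.sense())
E
```

```text
pics
scene {'mtx': [[466.2159, 0.0, 254.1272], [0.0, 466.2159, 180.9634], [0.0, 0.0, 1.0]], 'origin': [0.9584, 0.3616, 0.7896], 'orientation': [0.3815, 0.1244, 0.2725, 0.8745]}
dict_keys(['color', 'mtx', 'origin', 'orientation'])
top {'mtx': [[366.7712, 0.0, 252.4823], [0.0, 366.7712, 197.4759], [0.0, 0.0, 1.0]], 'origin': [0.4715, 0.033, 0.9207], 'orientation': [0.7075, 0.0353, -0.0449, -0.7044]}
dict_keys(['color', 'mtx', 'origin', 'orientation'])
{'time_s': 0.1, 'joint_pos': array([-1.33202591e+00,  3.20191411e-01,  1.56554364e+00, -3.11198147e-05,
        1.25741482e+00, -2.00056348e-02]), 'qd': array([-0.00038586, -0.00025501, -0.00442359, -0.00144076, -0.00085998,
        0.00074734]), 'joint_torque': array([-2.85262740e-04, -4.13335025e+01, -2.32509452e+01,  7.27923936e-02,
        4.21944901e-02, -6.15320778e-05]), 'ee_pos': array([ 0.14703003, -0.55544821,  0.23523054]), 'eef_rot': array([-7.72342406e-04,  9.91640119e-01,  1.29032039e-01, -9.97065226e-05]), 'wrist_force': array([ 1.00885362, -0.49306555,  0.08735527]), 'wrist_torque': array([0.02734457, 0.01810316, 0.01597284]), 'finger_force': 0.0, 'opening': 0.09122651593414184}
```

View pics/scene0.png

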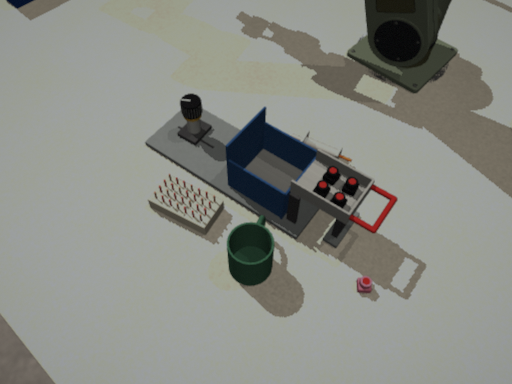

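View pics/top0.png

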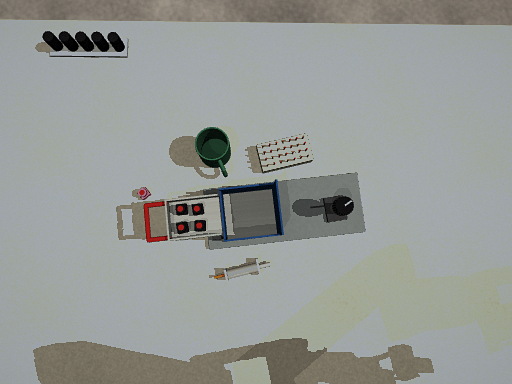

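The scene view shows four black housings with red dots in the tray at about (340,187). The handle is at (375,208), the cap at (191,105) and the pink decoy at (365,285). In the top view the tray is at (190,217), the red handle at (153,222), the cap at (342,206) and the decoy at (144,193). The bottles at (85,42) are irrelevant. I'll take one close crop to confirm and read pixels.

```bash
cat > h.py <<'E'
from bench import r
import cv2,numpy as np
from scipy.spatial.transform import Rotation as R
def rot(q): return R.from_quat(np.roll(q,-1))
def ray(f,u,v,z):
    K=f["mtx"]; d=np.linalg.inv(K)@[u,v,1]; d=rot(f["orientation"]).apply([d[0],-d[1],-d[2]])
    o=np.array(f["origin"]); return o+d*(z-o[2])/d[2]
def proj(f,p):
    c=rot(f["orientation"]).inv().apply(np.array(p)-f["origin"]); h=f["mtx"]@[c[0],-c[1],-c[2]]; return h[:2]/h[2]
def quat(yaw,tilt=0):  # tool down; closing axis y at angle yaw+90deg; 
    return np.roll((R.from_euler('z',yaw)*R.from_euler('x',np.pi)).as_quat(),1)
def shot(name,tag,c0,r0,w,h,k):
    f=r.grab_frame(name); im=f["color"][r0:r0+h,c0:c0+w,::-1]
    cv2.imwrite(f"pics/{tag}.png",cv2.resize(im,None,fx=k,fy=k,interpolation=cv2.INTER_CUBIC)); return f
E
python3 - <<'E'
from h import *
f=r.grab_frame("top");g=r.grab_frame("scene")
a=cv2.resize(f["color"][165:265,130:370],None,fx=3.3,fy=3.3,interpolation=2)[:, :792]
b=cv2.resize(g["color"][80:240,140:404],None,fx=3,fy=3,interpolation=2)
cv2.imwrite("pics/c1.png",a[...,::-1]);cv2.imwrite("pics/c2.png",b[...,::-1]) 
E
```

```text
(no output)
```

View pics/c1.png

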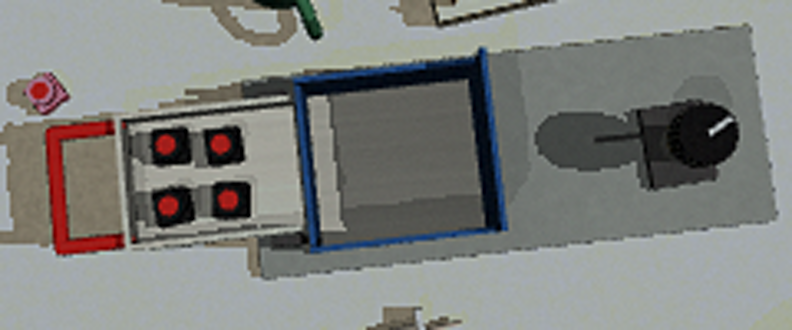

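View pics/c2.png

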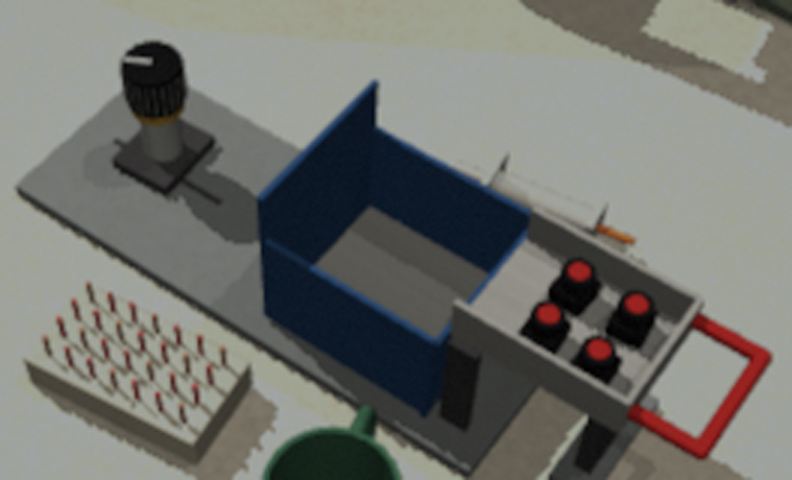

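The crops confirm the four red-dotted black housings in the tray. The handle bar centre is at top (147.6,222.6) and scene (383.7,215.3). The cap top is at about top (344.5,205) and scene (191,101). The pink decoy at top (144,193) is outside the tray.

```bash
python3 - <<'E'
from h import *
np.set_printoptions(precision=4,suppress=True)
f=r.grab_frame("top");g=r.grab_frame("scene")
T=lambda x,y,z:ray(f,130+x/3.3,165+y/3.3,z)
S=lambda x,y,z:ray(g,140+x/3,80+y/3,z)
print("bar",T(58,190,.112),S(731,406,.112), "ends",T(54,130,.112),T(63,248,.112),S(762,362,.112),S(700,450,.112))
a,b=T(54,130,.112),T(63,248,.112);print("yaw bar",np.arctan2(*(a-b)[1::-1]))
print("hopper wall -y top ends",T(485,52,.141),T(503,228,.141))
print("hinge wall",T(298,85,.09),T(315,248,.09))
print("base corners",T(750,25,.01),T(775,220,.01),T(262,277,.01))
print("captop",T(709,134,.108),S(153,63,.108))
print("line",T(735,119,.108)-T(709,134,.108), S(124,60,.108)-S(153,63,.108))
E
```

```text
bar [0.5071 0.252  0.112 ] [0.5095 0.2544 0.112 ] ends [0.5471 0.2561 0.112 ] [0.4688 0.2474 0.112 ] [0.4725 0.251  0.112 ] [0.545  0.2576 0.112 ]
yaw bar 0.11146955482681659
hopper wall -y top ends [ 0.5969 -0.0301  0.141 ] [ 0.4826 -0.0412  0.141 ]
hinge wall [0.5812 0.0953 0.09  ] [0.4693 0.0822 0.09  ]
base corners [ 0.6401 -0.2441  0.01  ] [ 0.4913 -0.2587  0.01  ] [0.4475 0.1261 0.01  ]
captop [ 0.5469 -0.1843  0.108 ] [ 0.5474 -0.182   0.108 ]
line [ 0.0103 -0.0179  0.    ] [ 0.0115 -0.0163  0.    ]
```

```bash
cat >> h.py <<'E'
YAW=0.108; yh=np.array([-np.sin(YAW),np.cos(YAW),0]); Z=np.array([0,0,1.])
bar=np.array([.5085,.2535,.112]); hinge=bar-.158*yh-.018*Z
def handle(t): return hinge+yh*(.158*np.cos(t)-.018*np.sin(t))+Z*(.158*np.sin(t)+.018*np.cos(t))
E
python3 - <<'E'
from h import *
np.set_printoptions(precision=3,suppress=True)
for k in(0,np.pi):
    q=quat(YAW+k)
    for p in [bar+.1*Z]+[handle(t)+.003*Z for t in(0,.6,1.25)]: print(k,p,r.ik(p,q))
q=quat(YAW)
r.gripper_to(.036,20)
r.move_pose(bar+.11*Z,q); r.servo_line(bar+.05*Z,q,.1)
f=shot("top","a1",100,150,140,120,5); s=r.sense(); print(s["time_s"],s["ee_pos"])
E
```

```text
0 [0.508 0.254 0.212] [ 0.442  0.325  1.619 -0.     1.198  1.905]
0 [0.508 0.254 0.115] [ 0.442  0.411  1.753 -0.     0.977  1.905]
0 [0.513 0.216 0.201] [ 0.378  0.315  1.663 -0.     1.164  1.841]
0 [0.522 0.129 0.253] [ 0.221  0.25   1.62  -0.     1.271  1.684]
3.141592653589793 [0.508 0.254 0.212] [ 0.442  0.325  1.619  0.     1.198 -1.237]
3.141592653589793 [0.508 0.254 0.115] [ 0.442  0.411  1.753  0.     0.977 -1.237]
3.141592653589793 [0.513 0.216 0.201] [ 0.378  0.315  1.663  0.     1.164 -1.301]
3.141592653589793 [0.522 0.129 0.253] [ 0.221  0.25   1.62   0.     1.271 -1.458]
5.1583 [0.509 0.254 0.163]
```

View pics/a1.png

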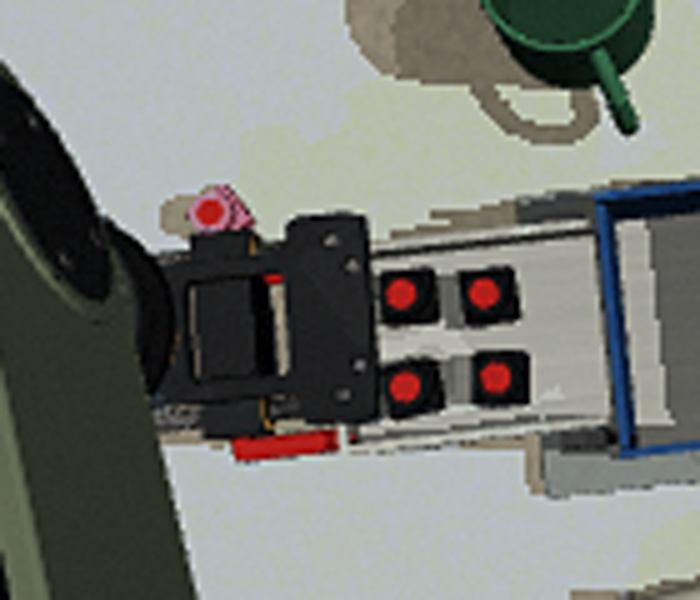

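The gripper is centred over the handle with the tray and its four housings in front, and the decoy is clear at (210,212). I'll descend with a force guard, grip and lift along the arc.

```bash
python3 - <<'E'
from h import *
np.set_printoptions(precision=3,suppress=True)
hit=r.servo_line(bar+.003*Z,None,.08,force_limit=10)
s=r.sense(); print(hit,s["ee_pos"],s["wrist_force"])
if not hit:
    r.gripper_to(0,20); s=r.sense(); print("grip",s["opening"],s["finger_force"],s["wrist_force"])
    if .006<s["opening"]<.016:
        r.servo_line(handle(.1)+.003*Z,None,.05)
        s=r.sense(); print(s["ee_pos"],s["wrist_force"],s["opening"],s["time_s"])
        f=shot("scene","a2",240,120,200,150,4)
E
```

```text
False [0.509 0.254 0.115] [ 0.138 -0.004 -0.801]
grip 0.009411390197515329 20.004424452781677 [ 1.059 -3.082  2.056]
[0.509 0.25  0.131] [ 3.229 -4.404 -0.646] 0.009535065450437346 6.8833
```

View pics/a2.png

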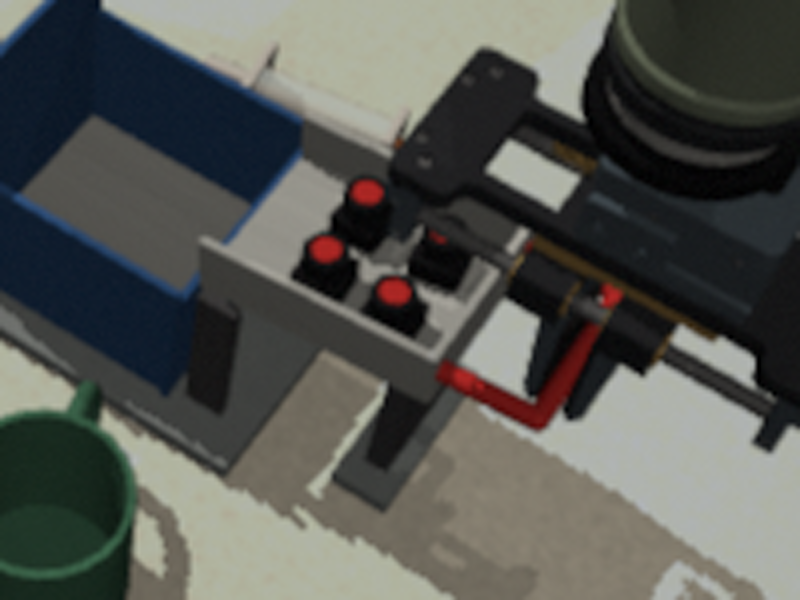

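The bar is gripped, the tray is slightly lifted, and the housings stand clear of the gripper body. I'll continue along the arc.

```bash
python3 - <<'E'
from h import *
np.set_printoptions(precision=3,suppress=True)
for t in np.arange(.2,1.26,.15):
    hit=r.servo_line(handle(t)+.003*Z,None,.08,force_limit=30)
    s=r.sense(); print(round(t,2),hit,s["ee_pos"],s["wrist_force"],s["wrist_torque"],round(s["opening"],4))
    if hit: break
r.wait(.5);f=shot("scene","a3",200,70,200,150,4);print(r.sense()["time_s"])
E
```

```text
0.2 False [0.509 0.246 0.147] [ 2.335 -3.93  -0.647] [-0.704 -0.404  0.12 ] 0.0092
0.35 False [0.51  0.238 0.169] [ 2.641 -2.462 -1.743] [-0.54 -0.41  0.14] 0.0096
0.5 False [0.512 0.226 0.189] [1.11  0.735 1.932] [ 0.2   -0.311  0.143] 0.0096
0.65 False [0.513 0.212 0.208] [0.772 5.4   5.382] [ 0.988 -0.085  0.134] 0.0091
0.8 False [0.515 0.195 0.225] [0.148 6.25  9.669] [1.174 0.087 0.182] 0.0096
0.95 False [0.518 0.175 0.239] [-2.148  6.318 12.466] [1.225 0.32  0.146] 0.0092
1.1 False [0.52  0.153 0.249] [-0.936  4.543 14.382] [0.888 0.183 0.131] 0.0093
1.25 False [0.523 0.13  0.255] [ 0.074  2.332 13.301] [ 0.537 -0.044  0.133] 0.0097
10.9833
```

View pics/a3.png

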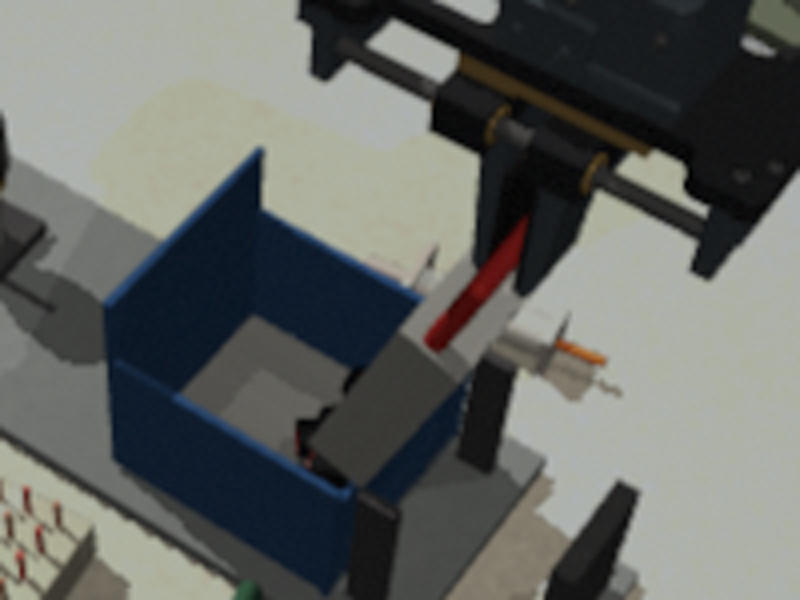

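The tray is at 1.25 rad and the housings are visible at its foot inside the hopper, at about (330,430). I'll release the bar, go above the cap and look at the hopper from the top.

```bash
cat >> h.py <<'E'
cap=np.array([.547,-.183,0])
def capj(z,j6):
    j=np.array(r.ik([cap[0],cap[1],z],quat(0.2))); j[5]=j6; return j
E
python3 - <<'E'
from h import *
r.gripper_to(.036,20)
r.servo_line(handle(1.25)+.09*Z,None,.12)
r.gripper_to(.066,20)
r.move_j(capj(.26,-2.3)); r.move_j(capj(.165,-2.3))
f=r.grab_frame("top");g=r.grab_frame("scene")
a=cv2.resize(f["color"][150:270,130:390],None,fx=2.5,fy=2.5,interpolation=2)
b=cv2.resize(g["color"][60:180,150:380],(650,300),interpolation=2)
cv2.imwrite("pics/a4.png",np.vstack([a,b])[...,::-1])
s=r.sense();print(s["time_s"],s["ee_pos"],s["joint_pos"],s["opening"])
E
```

```text
16.9667 [ 0.54873981 -0.18356215  0.16746321] [-3.42673141e-01  3.73485373e-01  1.66414938e+00 -3.55798407e-05
  1.09901416e+00 -2.29995527e+00] 0.06606157849038154
```

View pics/a4.png

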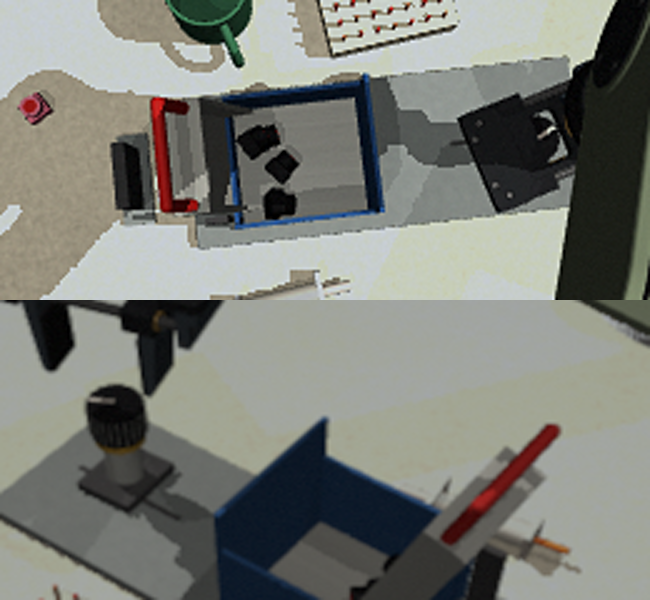

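The hopper holds dark housings at (257,140), (283,165) and (280,203). The first looks larger and may be two, so I'll crop close to count. The tray has stayed up, and the cap is under the gripper.

```bash
python3 - <<'E'
from h import *
f=r.grab_frame("top");g=r.grab_frame("scene")
a=cv2.resize(f["color"][180:242,205:290],(800,584),interpolation=2)
a=np.clip(a.astype(float)*1.0,0,255)
a=255*(a/255)**.55
cv2.imwrite("pics/a5.png",a[...,::-1].astype(np.uint8))
E
```

```text
(no output)
```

View pics/a5.png

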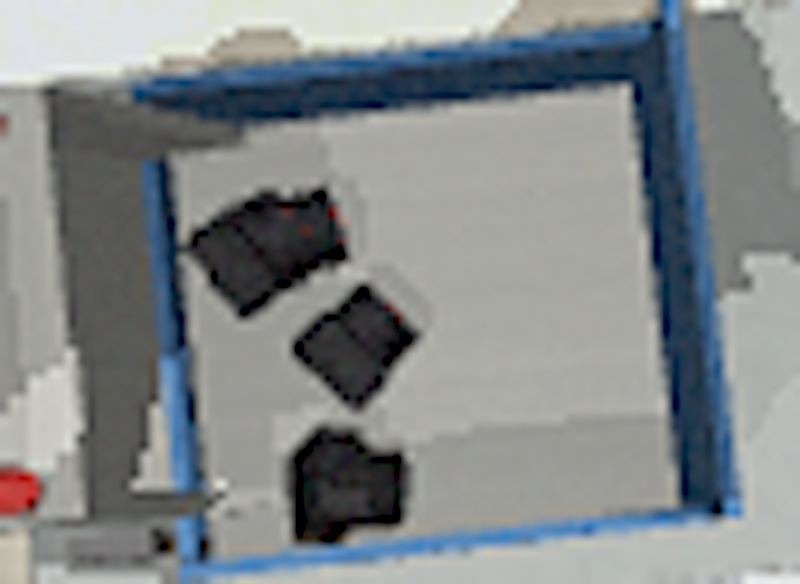

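Four housings are in the hopper. Two overlap at (230,250) and (310,225), and the others are at (355,345) and (350,485). No housings remain on the tray. Now I'll descend on the cap.

```bash
python3 - <<'E'
from h import *
np.set_printoptions(precision=4,suppress=True)
s=r.sense();j=s["joint_pos"];yaw=2*np.arctan2(s["eef_rot"][2],s["eef_rot"][1]);print(s["ee_pos"],yaw)
q=quat(yaw)
hit=r.servo_line([cap[0],cap[1],.0975],q,.06,force_limit=10)
s=r.sense();F0=s["wrist_force"];print(hit,s["ee_pos"],s["joint_pos"],F0,s["wrist_torque"])
if not hit:
    for w in (10,25):
        r.gripper_to(0.03,w); r.wait(.2); s=r.sense()
        print(s["opening"],s["finger_force"],s["ee_pos"],s["wrist_force"]-F0,s["wrist_torque"],s["time_s"])
    y=rot(s["eef_rot"]).apply([0,1,0]); print("closing axis",y)
E
```

```text
[ 0.5485 -0.1835  0.1675] 3.5281058194118162
False [ 0.5473 -0.1831  0.098 ] [-0.3428  0.4413  1.7525 -0.      0.9467 -2.3001] [0.8551 0.3058 0.0257] [ 0.1057 -0.1135 -0.0328]
0.04189484852793551 9.997139722108841 [ 0.5476 -0.184   0.0978] [ 1.2004 -5.3891 -0.9022] [-0.8125 -0.2874 -0.019 ] 19.0333
0.04164640667103308 24.99664396047592 [ 0.5475 -0.184   0.0978] [ 0.5596 -5.6138 -0.6729] [-0.7486 -0.318  -0.0132] 19.45
closing axis [-0.3771  0.9262 -0.0022]
```

```bash
python3 - <<'E'
from h import *
np.set_printoptions(precision=3,suppress=True)
s=r.sense();yaw0=2*np.arctan2(s["eef_rot"][2],s["eef_rot"][1]);t0=s["time_s"];a=0
p=np.array([.5475,-.184,.0975])
while a<3.9:
    a+=.15 if a<1.5 else .08
    r.move_pose(p-Z*.006*a/2/np.pi,quat(yaw0-a))
    s=r.sense();T=s["wrist_torque"][2]
    print(round(a,2),round(T,3),round(s["joint_pos"][5],3),s["wrist_force"],round(s["time_s"],2))
    if abs(T)>.22 or s["time_s"]>45: break
E
```

```text
0.15 -0.01 -2.155 [ 0.376 -2.618  0.961] 19.72
0.3 -0.084 -2.007 [-0.046 -2.416  1.731] 19.98
0.45 -0.025 -1.857 [-0.466 -2.288  3.291] 20.25
0.6 -0.024 -1.708 [-0.259 -3.616  3.74 ] 20.52
0.75 -0.04 -1.558 [ 0.178 -4.634  4.036] 20.78
0.9 -0.021 -1.408 [-0.192 -3.968  4.269] 21.05
1.05 -0.014 -1.258 [-0.143 -5.541  4.428] 21.32
1.2 -0.086 -1.108 [-1.737 -5.397  4.691] 21.58
1.35 -0.053 -0.958 [-1.162 -5.69   4.99 ] 21.85
1.5 -0.11 -0.808 [-0.598 -5.347  5.138] 22.12
1.65 -0.01 -0.658 [-0.6   -4.28   4.915] 22.38
1.73 -0.063 -0.578 [-1.383 -5.613  5.421] 22.63
1.81 -0.092 -0.498 [-0.95  -4.908  5.198] 22.88
1.89 -0.092 -0.418 [-1.71  -3.806  4.454] 23.13
1.97 -0.015 -0.338 [-1.481 -4.895  4.906] 23.38
2.05 0.428 -0.26 [-0.647 -3.656  5.77 ] 23.63
```

```bash
python3 - <<'E'
from h import *
np.set_printoptions(precision=3,suppress=True)
s=r.sense();yaw=2*np.arctan2(s["eef_rot"][2],s["eef_rot"][1])
p=np.array([.5475,-.184,.0975-.006*2.05/2/np.pi])
def st():
    s=r.sense();print(round(d,3),round(s["wrist_torque"][2],3),round(s["joint_pos"][5],3),s["wrist_force"],round(s["opening"],4),s["time_s"])
d=0;st()
d=-.03;r.move_pose(p,quat(yaw+d));st();r.wait(1.);st()
for d in (-.015,0,.015,.03,.045,.06,.075,.1,.13,.16):
    r.move_pose(p+Z*.006*max(d,0)/2/np.pi,quat(yaw+d));st()
E
```

```text
0 0.428 -0.26 [-0.647 -3.656  5.77 ] 0.0414 23.6333
-0.03 0.63 -0.239 [-1.041 -2.492  4.697] 0.0415 23.8833
-0.03 0.592 -0.239 [-0.283 -3.166  5.072] 0.0417 24.8833
-0.015 0.255 -0.253 [-1.529 -2.84   5.786] 0.0412 25.1333
0 0.051 -0.267 [-1.527 -3.062  5.346] 0.0416 25.3833
0.015 0.057 -0.282 [-1.136 -3.567  6.357] 0.0415 25.6333
0.03 0.019 -0.297 [-1.207 -2.738  5.413] 0.0417 25.8833
0.045 0.002 -0.312 [-1.117 -2.925  4.704] 0.0417 26.1333
0.06 0.02 -0.327 [-0.929 -3.109  5.696] 0.0413 26.3833
0.075 -0.015 -0.342 [-0.609 -4.234  5.872] 0.0413 26.6333
0.1 0.058 -0.367 [-1.241 -3.562  5.193] 0.0415 26.8833
0.13 0.04 -0.397 [-1.026 -4.094  5.167] 0.0415 27.1333
0.16 0.078 -0.428 [-1.343 -3.551  5.651] 0.0415 27.3833
```

```bash
python3 - <<'E'
from h import *
np.set_printoptions(precision=3,suppress=True)
s=r.sense();yaw=2*np.arctan2(s["eef_rot"][2],s["eef_rot"][1])
p=np.array([.5475,-.184,.0975-.006*2.05/2/np.pi]); j0=s["joint_pos"][5]; tot=j0+1.835
for k in range(1,9):
    d=tot*k/8; z=.006*(-.264-j0+d)/2/np.pi
    r.move_pose(p+Z*z,quat(yaw+d))
    s=r.sense();print(round(s["joint_pos"][5],3),round(s["wrist_torque"][2],3),s["wrist_force"],round(s["opening"],4),round(s["finger_force"],1))
r.gripper_to(.03,35); r.wait(.3)
s=r.sense();print(s["joint_pos"][5],s["wrist_force"],s["finger_force"],s["time_s"])
f=r.grab_frame("top");g=r.grab_frame("scene")
a=cv2.resize(f["color"][185:225,315:375],(600,400),interpolation=2)
b=cv2.resize(g["color"][70:140,150:240],(600,466),interpolation=2)[:200]
cv2.imwrite("pics/a6.png",np.vstack([a,b])[...,::-1])
E
```

```text
-0.611 0.109 [-1.299 -2.973  6.864] 0.0419 25.0
-0.787 0.071 [-1.984 -4.176  5.461] 0.0417 25.0
-0.963 0.057 [-1.224 -3.64   6.003] 0.0416 25.0
-1.139 0.034 [-2.048 -3.478  5.67 ] 0.0417 25.0
-1.315 0.12 [-1.831 -5.033  6.519] 0.0419 25.0
-1.491 0.075 [-2.139 -4.266  6.599] 0.0415 25.0
-1.667 0.032 [-1.523 -3.778  6.134] 0.0415 25.0
-1.842 0.045 [-1.729 -3.581  6.797] 0.0416 25.0
-1.8422253300591929 [-0.872 -4.468  6.555] 35.00210881233215 30.2333
```

View pics/a6.png

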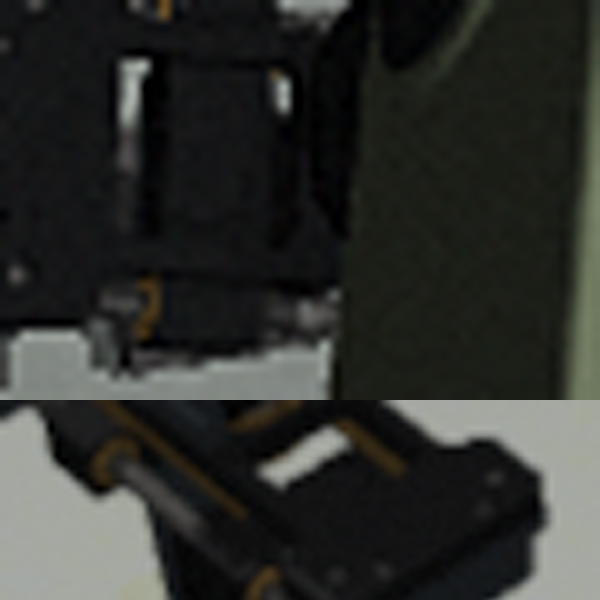

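The gripper hides the cap in the last picture, so I checked the setting another way. The initial white-line direction gives a starting thread of about 2.02 rad, which matches the stop felt at about 2.03 rad. The back-off from that stop is 1.57 rad.

```bash
python3 -c "
from bench import r
print(r.sign_off())"
```

```text
the job is handed in; nothing more can be done
None
```

I tipped all four housings into the hopper, screwed the cap down to its stop, paused 1 s, backed it off about 1.57 rad and handed the job in still gripping it at 35 N. The final cap angle comes from joint readings, because the gripper hid the cap from both cameras. I kept clear of the mug, pin block and applicator but took no final picture of them.

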